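Close the draught shield and tare the balance

ROBOT

A 6-joint arm with a two-finger parallel gripper is mounted at the origin on the work surface. World frame = base frame: x ahead of the robot, y to its left, z up, the work surface at z = 0. Lengths are in m, angles in degrees, forces in N, time in s.
With the tool pointing down it reaches from about 0.4 to 0.825 m from the base axis. Payload 7 kg.
Tool frame: the origin (TCP) lies midway between the tips of the shut fingers; the grasp point (between the pads) lies 19 mm behind it; z points along the fingers, y is the line along which they close (so a half turn about z gives the same grasp; the last joint's range is limited). The gripper opens to 88 mm and grips with 3 to 60 N. Pads are 19 mm wide; open, the fingers measure 130 mm over their backs; the gripper's body (78 mm by 193 mm) begins 47 mm behind the grasp point.
Start: joints at [-56.201, 20.546, 0.682, 0, -70.136, -16.507], TCP at [0.201, -0.644, 0.227] pointing down, gripper open.
Joint ranges: [-176.03, 176.03], [-82.01, 121.73], [-58.28, 71.71], [-173.87, 95.51], [-174.79, -0.11], [-173.66, 173.66]. Speed limits (degrees/s): [136.94, 136.94, 172.46, 180, 180, 180].

INTERFACE

Orientations are given as [roll, pitch, yaw] about the fixed x, y, z axes, in that order (R = Rz(yaw) Ry(pitch) Rx(roll)).
In Python, from plant import r, eyes, workorder gives the robot as it stands.
- The arm moves only by the tool step_arm, never from a script. Its argument "plan" is a list of rows, each a list of 5 numbers: the shift along the tool's x, y, z each as a share of 25 cm, from -1 to 1, then the turn about the tool's z as a share of 60 degrees, from -1 to 1, then the finger opening in mm, from 0 to 87.6. In form: [[x, y, z, turn, jaw], ...]. A call has 1 to 12 rows; each row is the pose to reach, as a shift and turn from the pose commanded when the call began, along the tool's axes at that moment; what a row does not reach only later rows make up. A row lasts 1/12 s, in which the tool goes at most 41.7 mm and 7.16 degrees, less where a joint would pass 70% of its speed; a pose out of reach is approached as far as the arm can. A call with a number of a shift or a turn outside -1 to 1 is refused whole. A call with a gripper value outside its range is refused whole. The fingers move at their own pace and stop on an object; "newtons" is the grip in N (left out, the last holds). Time passes only in rows, so rows that repeat a pose let the fingers close. It gives the time, the measured TCP pose, the force, the opening and the grip force at its end, in the units of the state.
- r.get_state(): the state, without advancing time (a new reading comes with each control period).
- eyes.capture(name): name is "scene" or "top"; returns the picture (420x560x3 uint8, red, green, blue); there is no depth.
- eyes.camera_model(name): a dict with "fov_y" (degrees; the focal length in pixels is half the picture's height over the tangent of half this angle, whatever the lens; pixels are square), "cx", "cy" (the principal point, pixels), "k1" (the pictures are not rectified: a ray, as slopes to the right and down, at radius r is drawn at 1 + k1 r^2 times it, then the intrinsics apply), "world_to_cam" (4x4, takes a point from world to camera coordinates). Camera axes: x right, y up, looking along -z (the intrinsics and any distortion apply to the point x, -y, -z); pixel columns grow to the right and rows downward; lengths in m; the calibration is good to about 2 mm. A picture is of the moment at which its call begins. camera_model takes no time and is no camera call.
- workorder.close_job(): hands the job in; it is judged then, once.
The state is a dict: "time_s": time; "joints": joint angles; "qd": joint speeds; "joint_torque": joint torques, N m; "tcp_pos": TCP position; "eef_rot": TCP orientation; "contact_force": force on the tool from outside, world axes, zero at the start; "moment": the same for the moment, N m; "gripper_width": finger opening in m; "gripper_force": force on a finger pad.
Only numpy, scipy, OpenCV 4.12 (cv2) and the standard library are available. Lean on these libraries where they do the work, as an engineer would, in place of code of your own. Each camera call takes 0.05 s, during which the arm holds its last target. There are 200 camera calls.

TASK

An empty glass vial stands on the pan of the laboratory balance, ready to be tared. Using the fingertips only, gently push the sliding glass top of the draught shield fully shut (it has a raised lip for the fingers), then lightly press the tare key, the wide bar-shaped key at the right-hand end of the row on the front panel, well in, let it come up again and withdraw. Never press the tare key while the shield is open, do not press the other keys, do not grip the lip, and leave the vial, the bottle, the jar and the stoppered vial where they stand.

Things in the scene. Friction and masses are not known exactly. Their poses are not given: they have to be found in the camera images.
- balance: White balance, 320 mm deep (x), 210 wide (y), fixed. Origin: centre of its underside on the table; x to its rear, y to its left seen from the robot, z up. Front panel slopes up from x = -160 mm (35 high) to x = -50 (60 high), display above the row of keys. Behind it a square clear-walled draught shield, x -45 to 135, y -95 to 95, walls 60 to 150 mm high, side runners to 156.
- glass_top (a joint): How far the shield's clear sliding top pane is open, m: 0 shut at its stop, opens to the balance's +x (rear) up to 0.12; starts 0.05 to 0.085 open. Pushed in the balance's -x it shuts; level, about 2 N of friction, stays where left. Pane 180 mm (x) by 166 mm (y), its upper face 155.5 mm above the table.
- lip (a point): Middle of the top edge of the grey lip standing near the front edge of the pane; moves with it. The lip is a bar 90 mm long (balance's y), 8 mm thick (x, this point mid-way), 20 mm high above the pane; this point is 175.5 mm above the table. Behind it the pane is flat and clear for 166 mm. With the pane shut the lip is at x = -35 mm in the balance's frame. Axes as the balance's.
- tare_key (a point): Centre of the upper face of the tare key: the grey bar 46 mm wide (balance's y) by 22 mm deep, the largest, right end of the row seen from the robot (x -134, y -58 mm in the balance's frame, 49 mm above the table). It stands 8 mm proud of the panel, whose normal (this point's z axis) leans 0.224 rad from vertical to the balance's -x (front). The shield's front wall is 89 mm behind.
- tare (a joint): How far the tare key is pressed in, m: 0 is up, 0.006 fully down, along its own -z; pushing straight down also works, but a broad fingertip held upright meets its rear edge, 2.5 mm above its centre, first. Past 6 mm it is a hard stop. It is a spring key: about 1 N starts it, 6 N takes it fully down, and it comes up by itself.
- print_key (a point): Centre of the top of a small square grey key, 14 mm wide, 62 mm to the left of the tare key. Not to be pressed.
- print (a joint): How far that square key is pressed, m, 0 is up, 0.006 down.
- menu_key (a point): Centre of the top of a second small square grey key, 14 mm wide, 98 mm to the left of the tare key. Not to be pressed.
- menu (a joint): How far that square key is pressed, m, 0 is up, 0.006 down.
- power_key (a point): Centre of the top of the small round grey key, 18 mm in diameter, 136 mm to the left of the tare key. Not to be pressed.
- power (a joint): How far the round key is pressed, m, 0 is up, 0.006 down.
- vial: Empty open glass vial, 26 mm in diameter, 50 mm high, about 30 g, loose on the round steel pan (104 mm across, 74 mm above the table) inside the shield. Origin: centre of its underside, z up its axis. To be left alone.
- sample_bottle: White plastic bottle, 56 mm in diameter, 130 mm high, loose on the table beside the balance. Origin: centre of its underside, z up. To be left alone.
- jar: White plastic jar, 60 mm in diameter, 70 mm high, loose on the table beside the balance. Origin: centre of its underside, z up. To be left alone.
- stoppered_vial: Glass vial with a black rubber stopper, 26 mm in diameter, 64 mm high, loose on the table beside the balance. Origin: centre of its underside, z up. To be left alone.

How it is judged (in metres and radians):
On the way, in this order (a step that is already met when the one before it is completed fails the run):
1. the glass top is pushed fully shut (less than 5 mm open) (value of joint glass_top below 0.005 m), for 0.2 s.
2. the tare key is pressed down (more than 2.5 mm of its 6 mm) by the fingers (value of joint tare above 0.0025 m and contact force between the fingers and tare above 0.5 N and value of joint glass_top below 0.005 m), for 0.1 s.
At the end, for the whole second after the job is handed in: The glass top is less than 5 mm open, the tare key has been pressed and is up again (under 1 mm), the other keys are up, and the vial, bottle, jar and stoppered vial stand upright and still within 10 mm of where they were (value of joint glass_top below 0.005 m and value of joint each of tare, print, menu, power below 0.001 m and distance of each of vial, sample_bottle, jar, stoppered_vial from where it was at the start of the episode below 0.01 m and angle between each of vial, sample_bottle, jar, stoppered_vial's own z axis and vertical below 0.15 rad and linear speed of each of vial, sample_bottle, jar, stoppered_vial below 0.02 m/s); the robot touches nothing.
It fails at once if the tare key is pressed (over 1.5 mm) while the shield is open (over 8 mm) (value of joint tare above 0.0015 m and value of joint glass_top above 0.008 m).
It fails at once if another key is pressed (over 1.5 mm) (value of joint any of print, menu, power above 0.0015 m).
It fails at once if the tare key is pressed hard (over 30 N), or with the arm or the gripper's body (contact force between anything else and tare above 30 N or contact force between the arm and tare above 2 N).
It fails at once if the lip is gripped or the glass top forced (over 30 N), or it is pushed with the arm or the gripper's body (contact force between anything else and glass_top above 30 N or contact force between the arm and glass_top above 2 N).
It fails at once if the vial, bottle, jar or stoppered vial is moved (over 10 mm), lifted or tipped (distance of any of vial, sample_bottle, jar, stoppered_vial from where it was at the start of the episode above 0.01 m or angle between any of vial, sample_bottle, jar, stoppered_vial's own z axis and vertical above 0.3 rad).
It also fails if it takes over 48 s, if anything falls off the work surface, if the arm or the gripper's body presses on something with over 40 N, if the wrist force passes 120 N, or if a joint passes its speed limit or range.

## Working session

There is one attempt and no reset: what is moved stays moved. The work goes in short steps, Python scripts to look and compute and a tool call to move; the robot and the scene stay as the last step left them, time stands still between calls to the robot, and variables do not carry over. Pictures are saved under pics/ and viewed, at most 10 in all, crops included, and the job is handed in when it is done.

Besides the shell and the picture viewer there is one more tool, called after "Call:" as name(argument=value, ...) on one line, values as JSON. step_arm: Moves the arm, as the interface text tells. Its arguments: {"type":"object","properties":{"plan":{"type":"array"},"newtons":{"type":"number"}},"required":["plan"]}

```bash
mkdir -p pics
python3 - <<'E'
from plant import r, eyes, workorder
import cv2
for n in ("scene","top"):
    cv2.imwrite(f"pics/{n}0.png",eyes.capture(n)[:,:,::-1]); m=eyes.camera_model(n); print(n,m)
print(r.get_state())
E
```

```text
scene {'fov_y': 56.216050007843556, 'cx': 280.502233491328, 'cy': 206.90363977993448, 'k1': 0.027080841796905702, 'world_to_cam': array([[ 0.39597522,  0.9180225 ,  0.02093617, -0.29313533],
       [-0.62721304,  0.25374585,  0.73635375,  0.28202469],
       [ 0.67067684, -0.30470928,  0.67627275, -1.17128091],
       [ 0.        ,  0.        ,  0.        ,  1.        ]])}
top {'fov_y': 54.20710151767307, 'cx': 273.4048146558683, 'cy': 202.8488821444639, 'k1': -0.1084448157954508, 'world_to_cam': array([[-0.0036215 , -0.99984811, -0.01704793,  0.06183618],
       [ 0.99623703, -0.00508365,  0.08652136, -0.60691648],
       [-0.08659488, -0.01667044,  0.99610412, -0.95122829],
       [ 0.        ,  0.        ,  0.        ,  1.        ]])}
{'time_s': 0.1, 'joints': array([-5.62014367e+01,  2.05871056e+01,  6.39835476e-01, -1.74812114e-02,
       -7.01376080e+01, -1.65090948e+01]), 'qd': array([ 0.0998535 , -0.05759044,  0.07205522,  0.04866406,  0.06224998,
       -0.04024907]), 'joint_torque': array([-2.38335007e-03, -5.84163237e+01,  2.93752205e+01,  7.01561719e+00,
        1.01577325e-02, -6.38546658e-05]), 'tcp_pos': array([ 0.20047451, -0.64408009,  0.22572591]), 'eef_rot': array([ 1.79913951e+02, -8.36481226e-03, -1.62716477e+02]), 'contact_force': array([ 0.24887202, -0.08215872, -0.13179649]), 'moment': array([-0.00166969,  0.00623409,  0.03300089]), 'gripper_force': 0.0, 'gripper_width': 0.08785641510836155}
```

View pics/scene0.png

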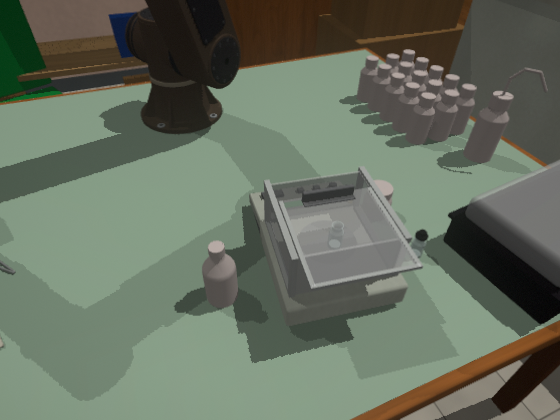

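View pics/top0.png

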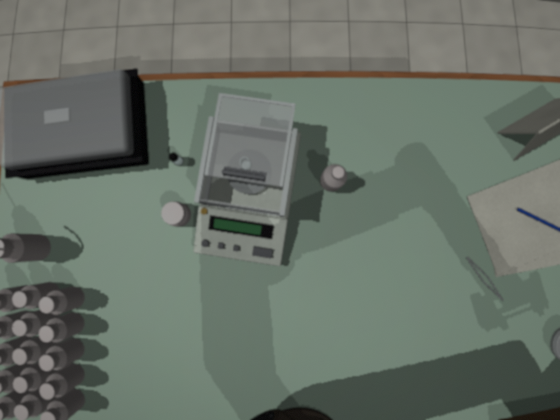

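The top view shows the balance with the tare key near (263,252), the small keys near (206,243), (221,245) and (237,248), and the lip near (243,174). I'll enlarge it for accurate pixel positions.

Run:
```python
import cv2
a=cv2.imread("pics/top0.png")[85:275,185:325]
a=cv2.convertScaleAbs(a,alpha=1.6,beta=10)
b=cv2.resize(a[:100],None,fx=5.5,fy=5.5,interpolation=cv2.INTER_CUBIC)
c=cv2.resize(a[90:],None,fx=5.5,fy=5.5,interpolation=cv2.INTER_CUBIC)
cv2.imwrite("pics/c1.png",b);cv2.imwrite("pics/c2.png",c)
```

```text
(no output)
```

View pics/c1.png

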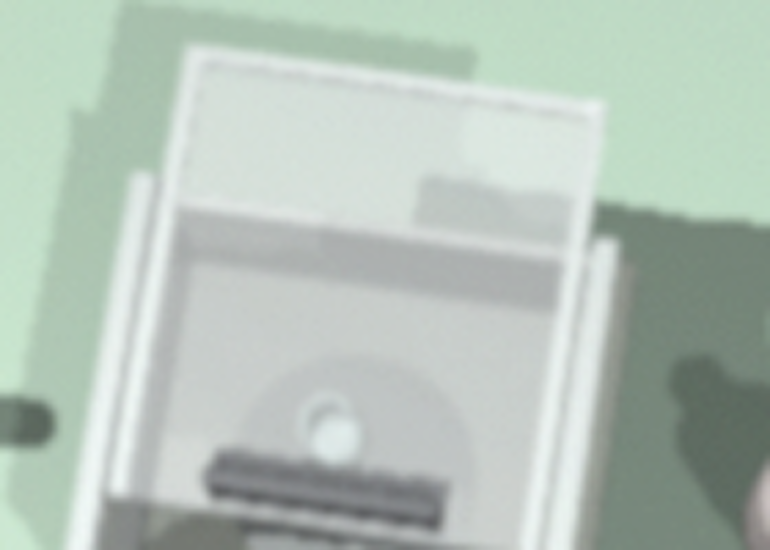

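View pics/c2.png

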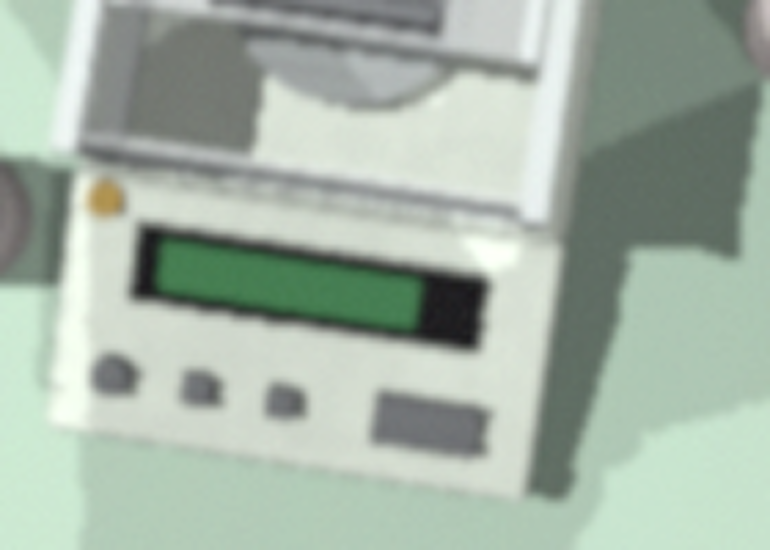

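The crops give, in crop pixels: tare key (431,422), print (286,401), menu (202,388), power (115,375), front corners (50,427) and (527,497), pane rear corners (192,47) and (602,103), and lip centre (327,490). Next I fit the balance pose and the pane opening to these points.

```bash
cat > h.py <<'E'
import numpy as np
from plant import r, eyes, workorder
from scipy.optimize import least_squares
def proj(n,P):
    m=eyes.camera_model(n); f=210/np.tan(np.radians(m["fov_y"]/2))
    P=np.atleast_2d(P); c=P@m["world_to_cam"][:3,:3].T+m["world_to_cam"][:3,3]
    s=np.c_[c[:,0],-c[:,1]]/-c[:,2:]; s=s*(1+m["k1"]*(s**2).sum(1,keepdims=True))
    return s*f+[m["cx"],m["cy"]]
def world(p,B):
    c,s=np.cos(p[2]),np.sin(p[2]); B=np.atleast_2d(B)
    return np.c_[p[0]+c*B[:,0]-s*B[:,1],p[1]+s*B[:,0]+c*B[:,1],B[:,2]]
E
python3 - <<'E'
from h import *
k2=np.array([(431,422),(286,401),(202,388),(115,375),(50,427),(527,497)])/5.5+[184.6,174.6]
k1=np.array([(192,47),(602,103),(327,490)])/5.5+[184.6,84.6]
uv=np.r_[k2,k1]
def pts(p):
    o=p[3]
    return world(p,np.array([(-.134,-.058,.049),(-.134,.004,.049),(-.134,.040,.049),(-.134,.078,.049),(-.16,.105,.035),(-.16,-.105,.035),(.135+o,.083,.1555),(.135+o,-.083,.1555),(-.035+o,0,.17)]))
s=least_squares(lambda p:(proj("top",pts(p))-uv).ravel(),[.7,.1,-.15,.06])
p=s.x; print(p[:2],np.degrees(p[2]),p[3]); print(s.fun.reshape(-1,2).round(1))
np.save("p.npy",p)
w=world(p,[(-.035+p[3],0,.1755),(-.134,-.058,.049),(-.035,0,.1755)]); print(w, np.hypot(w[:,0],w[:,1]))
E
```

```text
[0.63376574 0.12052256] -8.654554284838557 0.054886922191942675
[[ 0.   0.2]
 [-0.1 -0. ]
 [-0.1  0. ]
 [-0.3 -0.1]
 [-0.3 -0.4]
 [ 1.   0.3]
 [-1.  -0.5]
 [ 1.2 -0.4]
 [-0.4  0.8]]
[[0.65342622 0.11753004 0.1755    ]
 [0.49256387 0.08334686 0.049     ]
 [0.59916426 0.12578925 0.1755    ]] [0.66391199 0.49956568 0.61222606]
```

```bash
cat >> h.py <<'E'
from scipy.spatial.transform import Rotation as Ro
p=np.load("p.npy") if __import__("os").path.exists("p.npy") else None
def go(bx,by,z,yaw=171.35):
    s=r.get_state(); R=Ro.from_euler("xyz",s["eef_rot"],degrees=True)
    t=world(p,[(bx,by,z)])[0]; d=R.inv().apply(t-s["tcp_pos"])
    dy=(yaw-s["eef_rot"][2]+180)%360-180
    print("t",s["time_s"],"target",t.round(4),"tcp",s["tcp_pos"].round(4),"rot",s["eef_rot"].round(2),"share",(d/.25).round(3),"turn",round(-dy/60,3),"F",s["contact_force"].round(2))
E
python3 -c "
from h import *
go(.06,0,.226)"
```

```text
t 0.1 target [0.6931 0.1115 0.226 ] tcp [ 0.2005 -0.6441  0.2257] rot [ 1.7991e+02 -1.0000e-02 -1.6272e+02] share [-2.779e+00  2.300e+00  2.000e-03] turn 0.432 F [ 0.25 -0.08 -0.13]
```

Call:
step_arm(plan=[[-0.06,0.05,-0.02,0.05,0],[-0.16,0.13,-0.05,0.15,0],[-0.28,0.23,-0.08,0.25,0],[-0.4,0.33,-0.1,0.35,0],[-0.52,0.43,-0.12,0.43,0],[-0.64,0.53,-0.12,0.43,0],[-0.76,0.63,-0.12,0.43,0],[-0.88,0.73,-0.12,0.43,0],[-1,0.83,-0.12,0.43,0]], newtons=5)

```text
time_s: 0.85
tcp_pos: [0.3781, -0.3702, 0.2565]
eef_rot: [180.0, -0.0, 171.5]
contact_force: [0.7, -0.1, 0.2]
gripper_width: 0.0332
gripper_force: 0.0
```

```bash
python3 -c "
from h import *
go(.06,0,.25)"
```

```text
t 0.85 target [0.6931 0.1115 0.25  ] tcp [ 0.3781 -0.3702  0.2565] rot [179.99  -0.   171.48] share [-0.961  2.092  0.026] turn 0.002 F [ 0.73 -0.14  0.23]
```

Call:
step_arm(plan=[[-0.06,0.14,0,0,0],[-0.13,0.28,0,0,0],[-0.2,0.42,0,0,0],[-0.27,0.56,0,0,0],[-0.34,0.7,0,0,0],[-0.41,0.84,0,0,0],[-0.48,1.0,0,0,0],[-0.48,1.0,0,0,0],[-0.48,1.0,0,0,0]])

```text
time_s: 1.6
tcp_pos: [0.5341, -0.1405, 0.2558]
eef_rot: [-180.0, -0.1, 171.7]
contact_force: [0.4, 0.3, -0.6]
gripper_width: 0.0003
gripper_force: 0.0
```

```bash
python3 -c "
from h import *
go(.06,0,.25)"
```

```text
t 1.6 target [0.6931 0.1115 0.25  ] tcp [ 0.5341 -0.1405  0.2558] rot [-1.8000e+02 -7.0000e-02  1.7169e+02] share [-0.484  1.089  0.023] turn 0.006 F [ 0.44  0.31 -0.58]
```

Call:
step_arm(plan=[[-0.07,0.14,0,0,0],[-0.14,0.28,0,0.006,0],[-0.2,0.42,0,0.006,0],[-0.27,0.56,0,0.006,0],[-0.34,0.7,0,0.006,0],[-0.41,0.84,0,0.006,0],[-0.48,1.0,0.02,0.006,0],[-0.48,1.0,0.02,0.006,0],[-0.48,1.0,0.02,0.006,0],[-0.48,1.0,0.02,0.006,0]])

```text
time_s: 2.43
tcp_pos: [0.6886, 0.086, 0.2508]
eef_rot: [-179.9, -0.1, 171.1]
contact_force: [-0.6, -0.1, 0.4]
gripper_width: 0.0002
gripper_force: 0.0
```

Run:
```python
from h import *
import cv2
go(.06,0,.163)
s=eyes.capture("scene")[:,:,::-1]
cv2.imwrite("pics/s1.png",cv2.resize(s[100:320,180:460],None,fx=2.7,fy=2.7,interpolation=cv2.INTER_CUBIC))
```

```text
t 2.4333 target [0.6931 0.1115 0.163 ] tcp [0.6886 0.086  0.2508] rot [-1.7995e+02 -8.0000e-02  1.7111e+02] share [-0.003  0.104  0.351] turn -0.004 F [-0.56 -0.15  0.44]
```

View pics/s1.png

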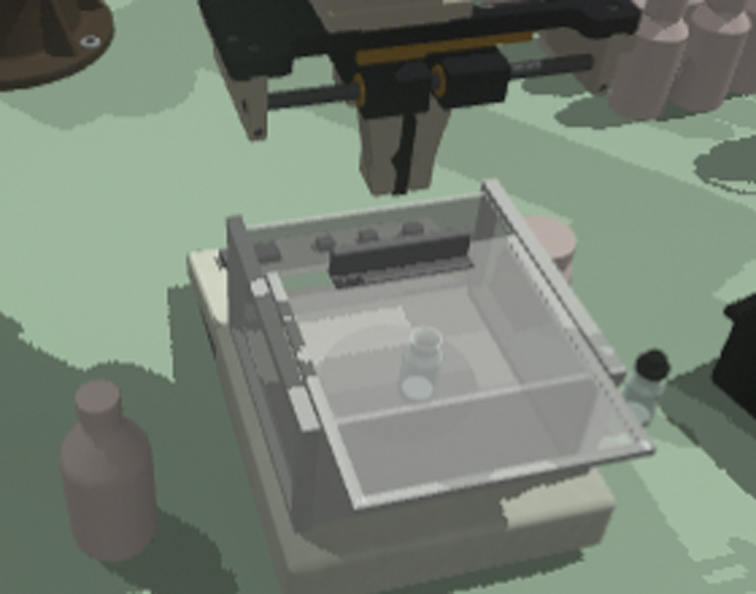

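The fingers are shut, with their tips at about (400,190) in the crop. They hang above and behind the lip, whose top edge runs from (330,255) to (468,237). I'll descend behind the lip now.

Call:
step_arm(plan=[[0,0.06,0.06,-0.004,0],[0,0.1,0.14,-0.004,0],[0,0.1,0.22,-0.004,0],[0,0.1,0.28,-0.004,0],[0,0.1,0.32,-0.004,0],[0,0.1,0.34,-0.004,0],[0,0.1,0.34,-0.004,0],[0,0.1,0.34,-0.004,0]])

```text
time_s: 3.15
tcp_pos: [0.6932, 0.1109, 0.1676]
eef_rot: [180.0, 0.1, 171.3]
contact_force: [0.0, -0.7, -0.0]
gripper_width: 0.0008
gripper_force: 0.0
```

Run:
```python
from h import *
import cv2
go(-.02,0,.163)
print((proj("scene",world(p,[(-.035+p[3],y,.1755) for y in(-.045,.045)]))-[180,100])*2.7)
s=eyes.capture("scene")[:,:,::-1]
cv2.imwrite("pics/s2.png",cv2.resize(s[100:320,180:460],None,fx=2.7,fy=2.7,interpolation=cv2.INTER_CUBIC))
```

```text
t 3.15 target [0.614  0.1235 0.163 ] tcp [0.6932 0.1109 0.1676] rot [1.7998e+02 6.0000e-02 1.7133e+02] share [0.321 0.002 0.018] turn -0.0 F [ 0.   -0.67 -0.01]
[[327.08015446 248.57037738]
 [465.91821671 226.93037424]]
```

View pics/s2.png

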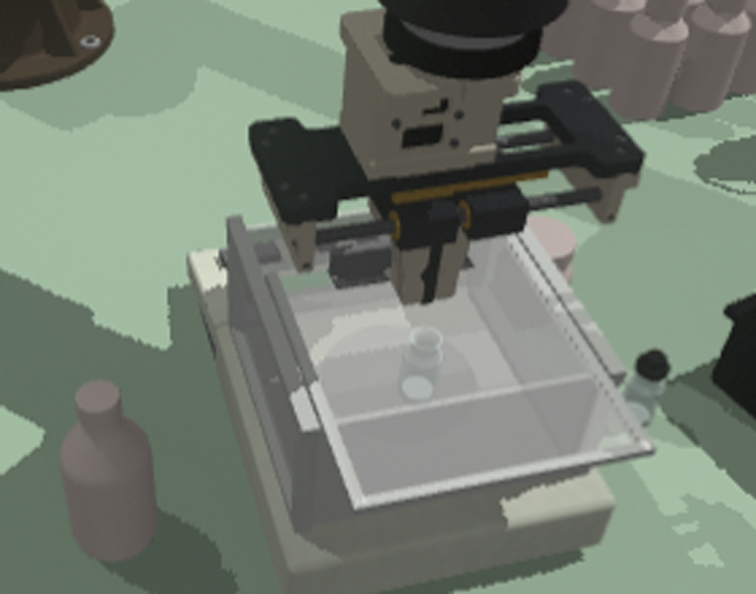

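The fingertips are down over the pane, behind the lip, and the lip sits a few mm further back than fitted. I'll push it in stages and watch the force.

Call:
step_arm(plan=[[0.02,0,0.015,0,0],[0.04,0,0.015,0,0],[0.06,0,0.015,0,0],[0.08,0,0.015,0,0],[0.1,0,0.015,0,0],[0.12,0,0.015,0,0],[0.14,0,0.015,0,0],[0.16,0,0.015,0,0],[0.18,0,0.015,0,0],[0.2,0,0.015,0,0],[0.22,0,0.015,0,0],[0.22,0,0.015,0,0]])

```text
time_s: 4.2
tcp_pos: [0.6374, 0.1201, 0.1631]
eef_rot: [180.0, -0.0, 171.4]
contact_force: [-0.5, -0.3, -1.0]
gripper_width: 0.0004
gripper_force: 0.0
```

```bash
python3 -c "
from h import *
go(-.02,0,.163)"
```

```text
t 4.2 target [0.614  0.1235 0.163 ] tcp [0.6374 0.1201 0.1631] rot [ 1.7999e+02 -2.0000e-02  1.7139e+02] share [ 0.095 -0.001  0.   ] turn 0.001 F [-0.5  -0.28 -0.97]
```

Call:
step_arm(plan=[[0.01,0,0,0,0],[0.02,0,0,0,0],[0.03,0,0,0,0],[0.04,0,0,0,0],[0.05,0,0,0,0],[0.06,0,0,0,0],[0.065,0,0,0,0],[0.07,0,0,0,0]])

```text
time_s: 4.87
tcp_pos: [0.621, 0.1226, 0.1628]
eef_rot: [180.0, 0.0, 171.4]
contact_force: [1.5, -0.3, 0.9]
gripper_width: 0.0004
gripper_force: 1.0
```

Run:
```python
from h import *
import cv2
go(-.02,0,.163)
a=eyes.capture("top")[:,:,::-1]
s=eyes.capture("scene")[:,:,::-1]
cv2.imwrite("pics/t3.png",np.hstack([cv2.resize(a[85:275,185:325],None,fx=2.8,fy=2.8,interpolation=cv2.INTER_CUBIC),cv2.resize(s[130:320,240:400],None,fx=2.5,fy=2.8,interpolation=cv2.INTER_CUBIC)]))
o=0
for n in("top",): print((proj(n,world(p,[(.135+o,.083,.1555),(.135+o,-.083,.1555),(.14+o,0,.1555)]))-[185,85])*2.8)
```

```text
t 4.8667 target [0.614  0.1235 0.163 ] tcp [0.621  0.1226 0.1628] rot [180.     0.   171.38] share [ 0.028 -0.001 -0.001] turn 0.0 F [ 1.49 -0.29  0.9 ]
[[ 81.89714521  89.96490223]
 [298.38443799 119.75082095]
 [190.61351979  98.2111875 ]]
```

View pics/t3.png

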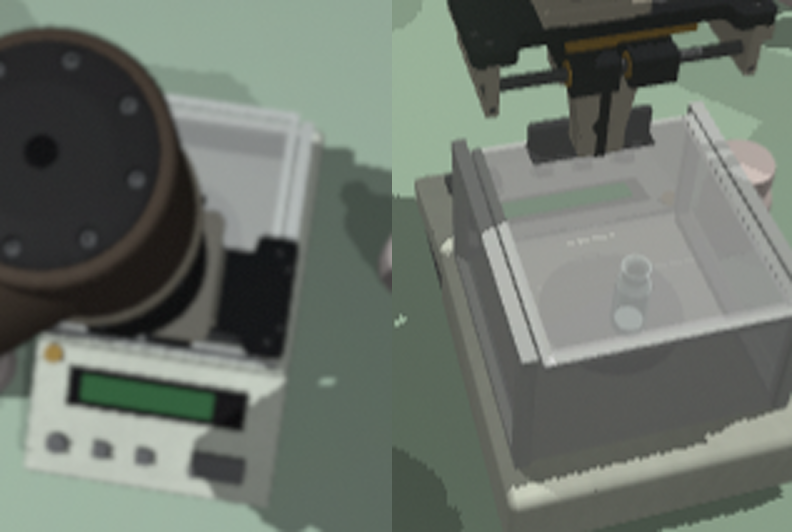

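The fingers are pushing the lip, and the pane's rear edge is almost at the rear wall. I'll finish in small steps and stop on force.

Call:
step_arm(plan=[[0.005,0,0,0,0],[0.01,0,0,0,0],[0.014,0,0,0,0],[0.018,0,0,0,0],[0.022,0,0,0,0]])

```text
time_s: 5.38
tcp_pos: [0.6156, 0.1234, 0.1627]
eef_rot: [-180.0, -0.0, 171.4]
contact_force: [2.9, -0.2, 0.8]
gripper_width: 0.0005
gripper_force: 1.0
```

Call:
step_arm(plan=[[0.004,0,0,0,0],[0.008,0,0,0,0],[0.012,0,0,0,0],[0.012,0,0,0,0]])

```text
time_s: 5.72
tcp_pos: [0.6126, 0.1238, 0.1627]
eef_rot: [-180.0, -0.0, 171.4]
contact_force: [2.9, 0.1, -0.1]
gripper_width: 0.0006
gripper_force: 1.0
```

Call:
step_arm(plan=[[0.004,0,0,0,0],[0.008,0,0,0,0],[0.008,0,0,0,0]])

```text
time_s: 5.97
tcp_pos: [0.6125, 0.1239, 0.1629]
eef_rot: [180.0, 0.2, 171.4]
contact_force: [9.1, -3.4, -4.0]
gripper_width: 0.0005
gripper_force: 5.0
```

The force rose to 9 N with no further motion, so the pane is at its stop. I'll back off and lift.

Call:
step_arm(plan=[[0,0,0,0,0],[-0.03,0,0,0,0],[-0.06,0,0,0,0],[-0.06,0,-0.1,0,0],[-0.06,0,-0.22,0,0],[-0.06,0,-0.26,0,0],[-0.06,0,-0.26,0,0]])

```text
time_s: 6.55
tcp_pos: [0.6272, 0.1222, 0.2312]
eef_rot: [179.9, 0.2, 171.4]
contact_force: [-0.0, -0.0, 0.2]
gripper_width: 0.0003
gripper_force: 0.0
```

Run:
```python
from h import *
import cv2
go(-.136,-.058,.225)
s=eyes.capture("scene")[:,:,::-1]
cv2.imwrite("pics/s4.png",cv2.resize(s[130:320,240:430],None,fx=3.1,fy=3.1,interpolation=cv2.INTER_CUBIC))
```

```text
t 6.55 target [0.4906 0.0836 0.225 ] tcp [0.6272 0.1222 0.2312] rot [179.87   0.22 171.39] share [ 0.517 -0.234  0.022] turn 0.001 F [-0.04 -0.03  0.21]
```

View pics/s4.png

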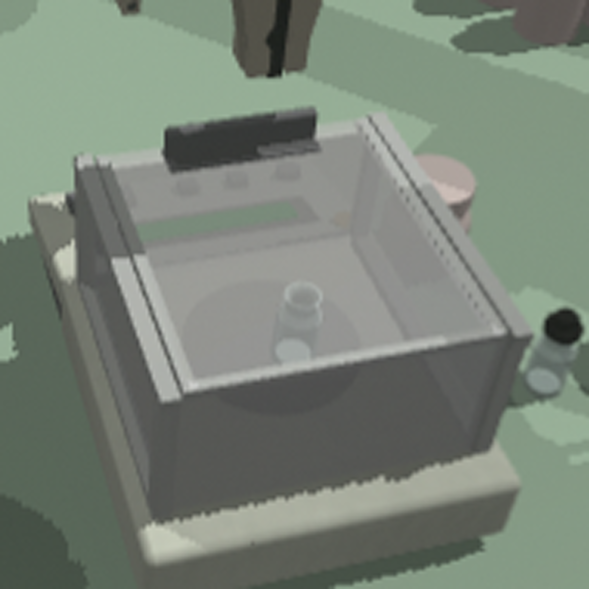

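The pane is flush and shut, and the vial is in place. I'll move above the tare key.

Call:
step_arm(plan=[[0.08,-0.03,0,0,0],[0.18,-0.08,0,0,0],[0.3,-0.13,0,0,0],[0.4,-0.18,0,0,0],[0.48,-0.22,0,0,0],[0.517,-0.234,0.02,0,0],[0.517,-0.234,0.02,0,0],[0.517,-0.234,0.02,0,0]])

```text
time_s: 7.27
tcp_pos: [0.4885, 0.0832, 0.2224]
eef_rot: [-180.0, -0.1, 171.4]
contact_force: [0.9, 0.7, 0.6]
gripper_width: 0.0005
gripper_force: 0.0
```

```bash
python3 -c "
from h import *
go(-.136,-.058,.064)"
```

```text
t 7.2667 target [0.4906 0.0836 0.064 ] tcp [0.4885 0.0832 0.2224] rot [-1.7998e+02 -5.0000e-02  1.7139e+02] share [-0.009  0.003  0.634] turn 0.001 F [0.92 0.67 0.62]
```

Call:
step_arm(plan=[[-0.009,0,0.08,0,0],[-0.009,0,0.18,0,0],[-0.009,0,0.3,0,0],[-0.009,0,0.4,0,0],[-0.009,0,0.5,0,0],[-0.009,0,0.57,0,0],[-0.009,0,0.61,0,0],[-0.009,0,0.62,0,0],[-0.009,0,0.62,0,0],[-0.009,0,0.62,0,0]])

```text
time_s: 8.1
tcp_pos: [0.4921, 0.0834, 0.0684]
eef_rot: [180.0, 0.0, 171.4]
contact_force: [-0.4, 0.2, 0.6]
gripper_width: 0.0002
gripper_force: 0.0
```

Run:
```python
from h import *
import cv2
go(-.136,-.058,.047)
a=eyes.capture("top")[:,:,::-1]
s=eyes.capture("scene")[:,:,::-1]
cv2.imwrite("pics/t5.png",np.hstack([cv2.resize(a[155:285,175:325],(400,347),interpolation=cv2.INTER_CUBIC),cv2.resize(s[90:220,240:390],(400,347),interpolation=cv2.INTER_CUBIC)]))
```

```text
t 8.1 target [0.4906 0.0836 0.047 ] tcp [0.4921 0.0834 0.0684] rot [1.7999e+02 4.0000e-02 1.7139e+02] share [0.006 0.    0.086] turn 0.001 F [-0.38  0.15  0.64]
```

View pics/t5.png

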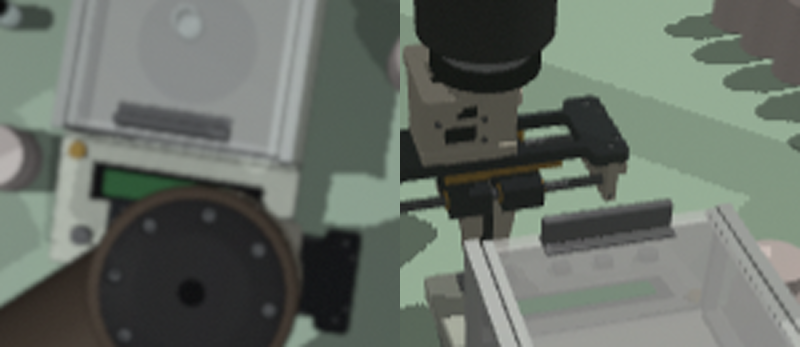

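The pane is still shut, and the gripper is over the right end of the key row. I'll press slowly.

Call:
step_arm(plan=[[0,0,0.02,0,0],[0,0,0.04,0,0],[0,0,0.055,0,0],[0,0,0.065,0,0],[0,0,0.073,0,0],[0,0,0.08,0,0],[0,0,0.08,0,0]])

```text
time_s: 8.78
tcp_pos: [0.4917, 0.083, 0.0479]
eef_rot: [-180.0, 0.0, 171.4]
contact_force: [1.0, -2.0, 3.4]
gripper_width: 0.0002
gripper_force: 1.9
```

Call:
step_arm(plan=[[0,0,0.004,0,0],[0,0,0.007,0,0],[0,0,0.007,0,0],[0,0,0.007,0,0]])

```text
time_s: 9.12
tcp_pos: [0.4918, 0.0832, 0.0464]
eef_rot: [180.0, 0.1, 171.4]
contact_force: [1.1, -2.4, 4.7]
gripper_width: 0.0002
gripper_force: 2.5
```

Call:
step_arm(plan=[[0,0,0,0,0],[0,0,0,0,0],[0,0,-0.03,0,0],[0,0,-0.08,0,0],[0,0,-0.18,0,0],[0,0,-0.32,0,0],[0,0,-0.46,0,0],[0,0,-0.56,0,0],[0,0,-0.6,0,0],[0,0,-0.6,0,0],[0,0,-0.6,0,0],[0,0,-0.6,0,0]])

```text
time_s: 10.12
tcp_pos: [0.4902, 0.0828, 0.1948]
eef_rot: [-180.0, -0.1, 171.4]
contact_force: [-0.1, -0.3, -0.8]
gripper_width: 0.0002
gripper_force: 0.0
```

Call:
step_arm(plan=[[0.02,0,0,0,0],[0.1,-0.1,0,0,0],[0.1,-0.25,0,0,0],[0.1,-0.4,0,0,0],[0.1,-0.5,0,0,0],[0.1,-0.5,0,0,0],[0.1,-0.5,0,0,0],[0.1,-0.5,0,0,0],[0.1,-0.5,0,0,0]])

```text
time_s: 10.87
tcp_pos: [0.4477, -0.0362, 0.1956]
eef_rot: [-180.0, -0.0, 171.4]
contact_force: [-0.0, -0.0, 0.7]
gripper_width: 0.0006
gripper_force: 0.0
```

Run:
```python
from h import *
import cv2
go(-.136,-.058,.225)
a=eyes.capture("top")[:,:,::-1]
s=eyes.capture("scene")[:,:,::-1]
cv2.imwrite("pics/t6.png",np.hstack([cv2.resize(a[85:285,145:365],(400,364),interpolation=cv2.INTER_CUBIC),cv2.resize(s[130:320,190:440],(400,304),interpolation=cv2.INTER_CUBIC)[[*range(304),*([303]*60)]]]))
```

```text
t 10.8667 target [0.4906 0.0836 0.225 ] tcp [ 0.4477 -0.0362  0.1956] rot [-1.7998e+02 -5.0000e-02  1.7140e+02] share [-0.098  0.5   -0.118] turn 0.001 F [-0.   -0.03  0.68]
```

View pics/t6.png

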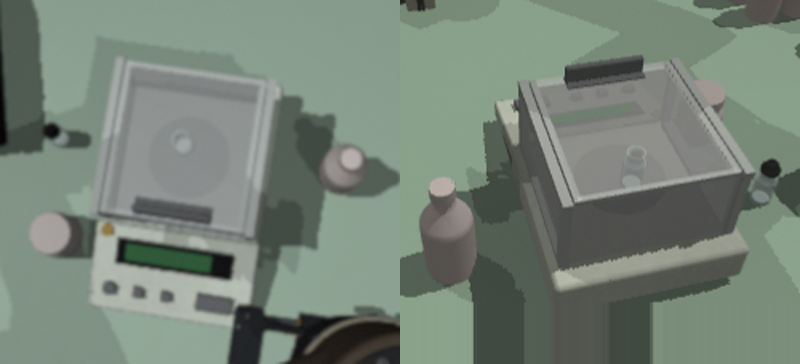

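The shield is shut, the keys are up, every object stands where it was, and the arm is clear. I'm handing the job in.

```bash
python3 -c "
from plant import workorder
print(workorder.close_job())"
```

```text
the job is handed in; nothing more can be done
None
```

I pushed the glass top shut to its stop (about 9 N), pressed the tare key in about 4 mm by my force-based estimate, released it, withdrew the arm and handed the job in; the last pictures showed everything in place, and no verdict came back.

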